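Load the cup steriliser and start it

TASK

Pull the cup steriliser's drop door all the way down so that its peg rack comes out; lift the finished copper tumbler off the rack and stand it, still mouth down, in the middle of the round wooden board, and set every washed espresso cup, still mouth down, over a peg of its own so that it stands flat on the rack. Then push the door back up until it is fully shut, and only then throw the red toggle on its control column over to the back to start it. Leave the jug, the jar and the mug where they stand.

Things in the scene. Friction and masses are not known exactly. Their poses are not given: they have to be found in the camera images.
- cup0: washed handleless espresso cup, standing upside down (mouth downwards), white; 65 mm tall, outer diameter 62 mm at the mouth below and 54 mm at the base above, wall 3.5 mm, inner diameter of the mouth 55 mm. Origin: centre of the mouth's rim plane (the face it stands on), z towards the cup's base (up)
- cup1: washed handleless espresso cup, standing upside down (mouth downwards), blue; 65 mm tall, outer diameter 62 mm at the mouth below and 54 mm at the base above, wall 3.5 mm, inner diameter of the mouth 55 mm. Origin: centre of the mouth's rim plane (the face it stands on), z towards the cup's base (up)
- cup2: washed handleless espresso cup, standing upside down (mouth downwards), white; 65 mm tall, outer diameter 62 mm at the mouth below and 54 mm at the base above, wall 3.5 mm, inner diameter of the mouth 55 mm. Origin: centre of the mouth's rim plane (the face it stands on), z towards the cup's base (up)
- cup3: washed handleless espresso cup, standing upside down (mouth downwards), blue; 65 mm tall, outer diameter 62 mm at the mouth below and 54 mm at the base above, wall 3.5 mm, inner diameter of the mouth 55 mm. Origin: centre of the mouth's rim plane (the face it stands on), z towards the cup's base (up)
- tumbler0: finished copper tumbler left from the last load, if present (exactly one of the two tumblers is) hanging mouth down on peg1 inside the shut steriliser at the start; same shape and sizes as the cups, origin at the centre of its mouth's rim plane, z up towards its base
- tumbler1: finished copper tumbler left from the last load, if present (exactly one of the two tumblers is) hanging mouth down on peg3 inside the shut steriliser at the start; same shape and sizes as the cups, origin at the centre of its mouth's rim plane, z up towards its base
- board_top (a point): centre of the top face of a round wooden board, 110 mm diameter, 12 mm thick, fixed, lying on the counter to the left of the steriliser
- steriliser: white countertop cup steriliser, 340 mm wide (y), 220 mm deep, 205 mm tall, fixed, with a lower control column (80 mm wide, 110 mm tall, front face 30 mm ahead of the hinge) on its right side (-y). Origin: on the counter directly under the middle of the door's hinge line; the cabinet reaches from there to its own +x, the front looks to its -x
- door (a joint): angle of the steriliser's bottom-hinged drop door: 0 = shut (upright), 1.5 = fully down (nearly level); it opens towards -x of the steriliser and stays where it is left (about 5 N at the handle). As it comes down a linkage draws the peg rack out: rack travel in m = 0.097 x angle (145 mm at full opening); it draws it back in as the door shuts
- door_hinge (a point): middle of the door's hinge line, 45 mm above the counter; the hinge runs along the steriliser's y. The door panel is 334 mm wide, 12 mm thick and reaches 153 mm from the hinge
- door_handle (a point): middle of the door's steel handle bar (13 mm thick, 200 mm long, along y), 205 mm from the hinge, 50 mm past the panel's free edge and 10 mm in front of the hinge plane; with the door shut it stands 45 mm above the cabinet's top, free to be pinched from above
- switch (a joint): angle of the red-knobbed toggle on the control column: 0 = off (leaning towards the front), 1.0 = on (leaning to the back); stays where it is left
- switch_tip (a point): centre of the toggle's red ball (26 mm diameter), 55 mm from its pivot; it swings from front to back (to +x of the steriliser)
- peg0 (a point): foot of an upright yellow peg of the rack (peg 24 mm diameter, 50 mm tall, tapered tip), on the rack's floor; the floor is 100 mm above the counter. The four pegs stand in a row along the steriliser's y, 80 mm apart, peg0 rightmost (-y); with the door fully down they stand 85 mm in front of the hinge, with it shut 60 mm inside the cabinet
- peg1 (a point): foot of an upright yellow peg of the rack (peg 24 mm diameter, 50 mm tall, tapered tip), on the rack's floor; the floor is 100 mm above the counter. The four pegs stand in a row along the steriliser's y, 80 mm apart, peg0 rightmost (-y); with the door fully down they stand 85 mm in front of the hinge, with it shut 60 mm inside the cabinet
- peg2 (a point): foot of an upright yellow peg of the rack (peg 24 mm diameter, 50 mm tall, tapered tip), on the rack's floor; the floor is 100 mm above the counter. The four pegs stand in a row along the steriliser's y, 80 mm apart, peg0 rightmost (-y); with the door fully down they stand 85 mm in front of the hinge, with it shut 60 mm inside the cabinet
- peg3 (a point): foot of an upright yellow peg of the rack (peg 24 mm diameter, 50 mm tall, tapered tip), on the rack's floor; the floor is 100 mm above the counter. The four pegs stand in a row along the steriliser's y, 80 mm apart, peg0 rightmost (-y); with the door fully down they stand 85 mm in front of the hinge, with it shut 60 mm inside the cabinet
- jug: bystander: open steel milk jug, 86 mm diameter, 100 mm tall, handle to its +x; origin at the centre of its underside
- jar: bystander: amber glass jar with a steel cap, 72 mm diameter, 100 mm tall; origin at the centre of its underside
- mug: bystander: blue mug standing upright, 78 mm diameter, 90 mm tall, handle to its +y; origin at the centre of its underside
Things that resemble listed ones, but are neither listed nor needed, are in the scene too. Leave any purple or yellow look-alike of the cup0 alone.

How it is judged:
By the outcome, as a careful person would: the job done as asked, in the order asked, and still so for the second after the job is handed in, with the robot touching nothing.
Of tumbler0, tumbler1 only 1 to 1 are there at a start; the rules pass over those that are not, and their reading is None.
Of cup0, cup1, cup2, cup3 only 2 to 4 are there at a start; the rules pass over those that are not, and their reading is None.
At some moment in a run one of cup0, cup1, cup2, cup3 may be knocked a few centimetres aside while the robot is not near it.
It also fails if it takes over 210 s, if anything falls off the work surface, if the arm or the gripper's body presses on something with over 40 N, if the wrist force passes 120 N, or if a joint passes its speed limit or range.

ROBOT

A 6-joint arm with a two-finger parallel gripper is mounted at the origin on the work surface. World frame = base frame: x ahead of the robot, y to its left, z up, the work surface at z = 0. Lengths are in m, angles in rad, forces in N, time in s.
With the tool pointing down it reaches from about 0.3 to 0.75 m from the base axis. Payload 8.5 kg.
Tool frame: the origin (TCP) lies at the very end of the fingers, on their centre line; the grasp point (between the pads) lies 19 mm behind it; z points along the fingers, y is the line along which they close (so a half turn about z gives the same grasp; the last joint's range is limited). The gripper opens to 88 mm and grips with 3 to 60 N. Pads are 18 mm wide; open, the fingers measure 123 mm over their backs; the gripper's body (75 mm by 187 mm) begins 45 mm behind the grasp point.
Start: joints at [1.034, 0.381, 1.297, -0, 1.464, -0.215], TCP at [0.174, 0.522, 0.239] pointing down, gripper open.
Joint ranges: [-3.11, 3.11], [-0.89, 2.33], [0.22, 2.48], [-1.42, 4.56], [0.17, 2.85], [-2.88, 2.88]. Speed limits (rad/s): [2.39, 2.39, 3.14, 3.14, 3.14, 3.14].

INTERFACE

Orientations are given as [roll, pitch, yaw] about the fixed x, y, z axes, in that order (R = Rz(yaw) Ry(pitch) Rx(roll)).
In Python, from workcell import * gives the robot as it stands.
- The arm moves only by the tool send_rows, never from a script. Its argument "plan" is text: rows parted by semicolons, each of 7 numbers parted by spaces: the turn, a rotation vector about the world's x, y, z in units of pi/4 rad (1.0 is pi/4 rad), then the shift along the world's x, y, z in units of 0.25 m (1.0 is 0.25 m), then the finger opening in mm, from 0 to 88.1. A call has exactly 10 rows; each row shifts and turns the commanded pose from where the row before left it; what a row does not reach is not made up. A row lasts 1/12 s, in which the tool goes at most 41.7 mm and 7.16 degrees, less where a joint would pass 70% of its speed; a pose out of reach is approached as far as the arm can. A call with a number of a shift or a turn outside -1 to 1 is refused whole. A call with a gripper value outside its range is refused whole. The fingers move at their own pace and stop on an object; "squeeze" is the grip in N (left out, the last holds). Time passes only in rows, so rows that do not move let the fingers close, or fill a call up. It gives the time, the measured TCP pose, the force, the opening and the grip force at its end, in the units of the state.
- read_state(): the state, without advancing time (a new reading comes with each control period).
- snapshot(name): name is "scene" or "top" or "wrist"; returns (picture, depth): 384x512x3 uint8, blue, green, red; 384x512 float32, m along the optical axis (not along the pixel's ray), 0 where there is no reading.
- get_calibration(name): a dict with "K" (3x3 intrinsics, pixels), "view" (4x4, takes a point from world to camera coordinates); the wrist camera has in their place "hand_eye" (4x4, takes a point from camera to tool coordinates, whose origin is the TCP and whose axes are the flange's). Camera axes: x right, y down, z forward; pixel columns grow to the right and rows downward; lengths in m; the calibration is good to about 2 mm. A picture is of the moment at which its call begins: read the wrist's pose just before it. get_calibration takes no time and is no camera call.
- job_done(): hands the job in; it is judged then, once.
Trained networks look in the newest picture that a camera, given by its name, has taken for a name from the list of things; names that differ only in an ending like _2 or _b are one class to them, and where a whole thing is asked for, a point or a joint stands for the part that bears it (a point fixed in the world has none). Each returns a list of dicts, best first, with "confidence" (0 to 1); they miss things now and then, are a little off and sometimes report something else, mostly with a low value. They report only what shows in the picture. A call takes as long as a camera call. They do not tell look-alikes from the thing itself.
- cut_out(camera, label): "mask" (384x512 bool, what is visible of it) and "extent" ([left, top, right, bottom] as shares, 0 to 1, of the picture: columns of its width, rows of its height, round what is visible of it).
- tip_of(camera, label): "location" ([row, column] as shares, 0 to 1, of the picture: columns of its width, rows of its height: a listed point, or the origin of a listed thing).
The state is a dict: "t": time; "q": joint angles; "qvel": joint speeds; "joint_efforts": joint torques, N m; "tool_pos": TCP position; "tool_rot": TCP orientation; "wrist_force": force on the tool from outside, world axes, zero at the start; "torque": the same for the moment, N m; "opening": opening from 0.0 (shut) to 1.0 (fully open); "grip_force": force on a finger pad.
Only numpy, scipy, OpenCV 4.12 (cv2) and the standard library are available. Lean on these libraries where they do the work, as an engineer would, in place of code of your own. Each camera call takes 0.05 s, during which the arm holds its last target. There are 200 camera calls.

## Working session

There is one attempt and no reset: what is moved stays moved. The work goes in short steps, Python scripts to look and compute and a tool call to move; the robot and the scene stay as the last step left them, time stands still between calls to the robot, and variables do not carry over. Pictures are saved under pics/ and viewed, at most 14 in all, crops included, and the job is handed in when it is done.

Besides the shell and the picture viewer there is one more tool, called after "Call:" as name(argument=value, ...), one argument or row to a line, values as JSON. send_rows: Moves the arm, as the interface text tells. Shifts and turns lie within -1 to 1; 1 stands for 0.25 m of shift or pi/4 rad of turn. Its arguments: {"type":"object","properties":{"plan":{"type":"string"},"squeeze":{"type":"number"}},"required":["plan"]}

```bash
mkdir -p pics; ls; cat > h.py <<'E'
from workcell import *
import numpy as np, cv2
from scipy.spatial.transform import Rotation as R
def shot(n,save=None):
    st=read_state(); im,d=snapshot(n); c=get_calibration(n); K=np.array(c["K"])
    if "view" in c: T=np.linalg.inv(np.array(c["view"]))
    else:
        W=np.eye(4); W[:3,:3]=R.from_euler('xyz',st["tool_rot"]).as_matrix(); W[:3,3]=st["tool_pos"]; T=W@np.array(c["hand_eye"])
    if save: cv2.imwrite("pics/"+save,im)
    v,u=np.mgrid[:384,:512]
    P=np.stack([(u-K[0,2])/K[0,0]*d,(v-K[1,2])/K[1,1]*d,d],-1)@T[:3,:3].T+T[:3,3]
    P[d==0]=np.nan
    return im,P,K,T
E
python3 - <<'E'
from h import *
print(read_state())
for n in("scene","top"):
    im,P,K,T=shot(n,n+"0.png"); print(n,T[:3,3].round(3))
    for l in("cup0","cup1","tumbler0","steriliser","jug","jar","mug"):
        for o in cut_out(n,l):
            m=o["mask"]; q=P[m]; q=q[np.isfinite(q[:,2])]
            if len(q)==0: continue
            t=q[q[:,2]>np.percentile(q[:,2],98)-.006]
            print(l,round(o["confidence"],2),(np.array(o["extent"])*[512,384,512,384]).astype(int),"top",((t.max(0)+t.min(0))/2).round(3),(t.max(0)-t.min(0)).round(3),im[m].mean(0).astype(int))
    for l in("board_top","door_handle","switch_tip","door_hinge"):
        for o in tip_of(n,l):
            r,c=(np.array(o["location"])*[384,512]).astype(int); print(l,round(o["confidence"],2),r,c,P[min(r,383),min(c,511)].round(3))
E
```

```text
pics
{'t': 0.0, 'q': array([ 1.03370271e+00,  3.81184901e-01,  1.29824652e+00, -3.65812296e-05,
        1.46360646e+00, -2.15278449e-01]), 'qvel': array([-0.00135797, -0.00103468, -0.00041357, -0.00098764,  0.00075009,
       -0.00105388]), 'joint_efforts': array([ 1.07074513e-03, -4.37914824e+01, -2.24564910e+01,  7.14319199e-02,
        3.50564159e-02, -1.21313587e-04]), 'tool_pos': array([0.17381102, 0.52151649, 0.23814853]), 'tool_rot': array([-3.14017302e+00, -2.73202592e-04,  2.81978123e+00]), 'wrist_force': array([ 0.07649711,  0.79810873, -0.20711093]), 'torque': array([-0.00265726, -0.08464658,  0.05953276]), 'grip_force': 0.0, 'opening': 1.0011602125108217}
scene [ 1.382 -0.453  1.172]
cup0 0.92 [116 204 142 230] top [ 0.318 -0.453  0.068] [0.054 0.052 0.008] [ 10 115 125]
cup0 0.89 [156 223 180 253] top [ 0.457 -0.369  0.072] [0.054 0.052 0.007] [118 124 126]
cup0 0.76 [107 226 133 258] top [ 0.412 -0.509  0.068] [0.056 0.052 0.009] [87 35 77]
cup0 0.72 [339 161 359 186] top [0.417 0.307 0.072] [0.051 0.049 0.009] [83 69 46]
cup1 0.92 [116 204 142 230] top [ 0.318 -0.453  
[... 1485 characters left out ...]
er 0.59 [194 133 294 149] top [ 0.64  -0.027  0.258] [0.012 0.205 0.01 ] [75 79 82]
steriliser 0.54 [151 227 176 253] top [0.281 0.276 0.093] [0.072 0.074 0.009] [76 57 35]
steriliser 0.27 [328 132 348 155] top [ 0.66  -0.379  0.106] [0.06  0.059 0.011] [80 88 98]
jug 0.96 [309 239 335 263] top [ 0.256 -0.314  0.103] [0.071 0.08  0.011] [82 85 88]
jar 0.59 [328 132 350 156] top [ 0.66  -0.378  0.106] [0.06  0.056 0.011] [81 89 99]
mug 0.62 [148 230 178 254] top [0.281 0.277 0.093] [0.072 0.076 0.009] [76 57 36]
board_top 0.82 155 156 [0.628 0.325 0.012]
door_handle 0.88 136 242 [ 0.64  -0.018  0.251]
switch_tip 0.36 137 304 [ 0.653 -0.233  0.193]
door_hinge 0.4 199 334 [ 0.451 -0.354  0.072]
```

```bash
python3 - <<'E'
import cv2
a=cv2.imread("pics/scene0.png")[110:350,90:420]; b=cv2.imread("pics/top0.png")[60:270,120:390]
cv2.imwrite("pics/a.png",cv2.resize(a,(790,575))); cv2.imwrite("pics/b.png",cv2.resize(b,(770,599)))
E
python3 - <<'E'
from h import *
im,P,K,T=shot("scene")
# handle bar line, board circle
import numpy as np
q=P.reshape(-1,3)
m=(q[:,2]>.235)&(q[:,2]<.27)&(q[:,0]>.55)&(q[:,0]<.75)&(abs(q[:,1])<.3)
h=q[m]; print("bar",len(h),h.min(0),h.max(0),np.polyfit(h[:,1],h[:,0],1),h.mean(0))
m=(q[:,2]>.19)&(q[:,2]<.22)&(q[:,0]>.5)&(q[:,0]<1.0)&(abs(q[:,1])<.3); h=q[m]; print("cab top",h.min(0),h.max(0))
hsv=cv2.cvtColor(im,cv2.COLOR_BGR2HSV).reshape(-1,3)
m=((hsv[:,0]<8)|(hsv[:,0]>172))&(hsv[:,1]>150)&(hsv[:,2]>60)&(q[:,2]>.05); h=q[m]; print("red",len(h),h.min(0),h.max(0))
m=(q[:,2]>.006)&(q[:,2]<.02)&(q[:,0]>.5)&(q[:,0]<.75)&(q[:,1]>.23)&(q[:,1]<.45); h=q[m]; print("board",len(h),h.min(0),h.max(0))
E
```

```text
bar 380 [ 0.63397885 -0.12979797  0.23505094] [0.65151294 0.08302131 0.26114666] [-0.00767535  0.64460709] [ 0.64480867 -0.02626409  0.25336909]
cab top [ 0.63951898 -0.24520428  0.19000482] [0.88317363 0.14819112 0.21904966]
red 60 [ 0.10308723 -0.2435686   0.18230364] [0.66083179 1.16006424 0.34283558]
board 979 [0.50009735 0.2624153  0.0060033 ] [0.74930859 0.44568201 0.01965924]
```

View pics/a.png

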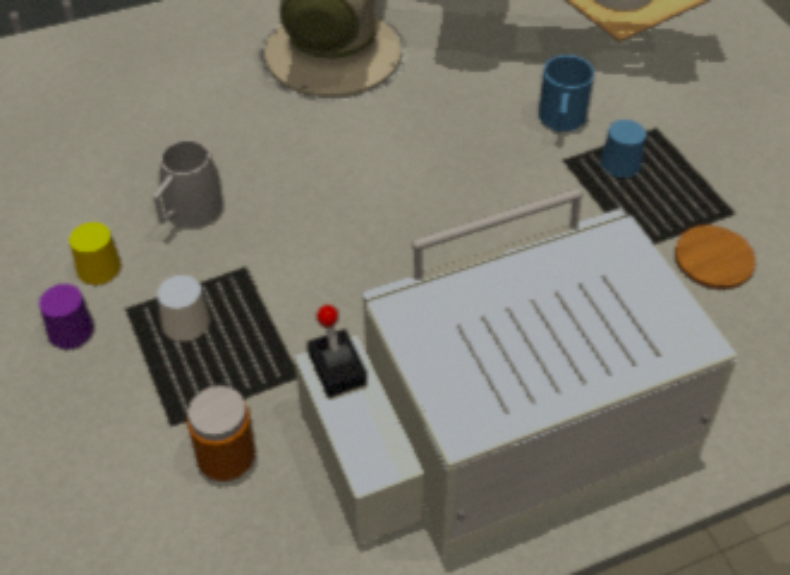

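View pics/b.png

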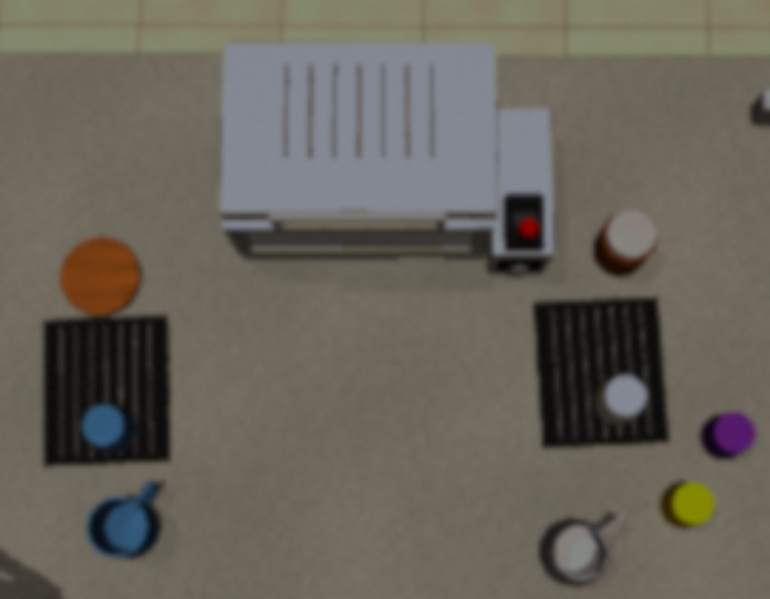

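Scene view: steriliser centre-right with the handle at about (500,220), red toggle (327,316), board (715,255), white cup (183,305), blue cup (625,148), and purple and yellow look-alikes on the left. The top view agrees. There are two real cups: white at (0.456,-0.371) and blue at (0.414,0.304). I'll move above the handle.

Call:
send_rows(
  plan="0 0 -0.08 0.094 -0.109 0.018 60;0 0 -0.08 0.094 -0.109 0.018 60;0 0 -0.08 0.094 -0.109 0.018 60;0 0 -0.08 0.094 -0.109 0.018 60;0 0 -0.08 0.094 -0.109 0.018 60;0 0 -0.08 0.094 -0.109 0.018 60;0 0 -0.08 0.094 -0.109 0.018 60;0 0 -0.08 0.094 -0.109 0.018 60;0 0 -0.08 0.094 -0.109 0.018 60;0 0 -0.08 0.094 -0.109 0.018 60",
)

```text
t: 2.08
tool_pos: [0.4098, 0.2477, 0.2841]
tool_rot: [3.141, 0.0, 2.188]
wrist_force: [0.4, 0.4, -0.1]
opening: 0.685
grip_force: 0.0
```

Call:
send_rows(
  plan="0 0 -0.08 0.094 -0.109 0.018 60;0 0 -0.08 0.094 -0.109 0.018 60;0 0 -0.08 0.094 -0.109 0.018 60;0 0 -0.08 0.094 -0.109 0.018 60;0 0 -0.08 0.094 -0.109 0.018 60;0 0 -0.08 0.094 -0.109 0.018 60;0 0 -0.08 0.094 -0.109 0.018 60;0 0 -0.08 0.094 -0.109 0.018 60;0 0 -0.08 0.094 -0.109 0.018 60;0 0 -0.07 0.094 -0.109 0.018 60",
)

```text
t: 2.92
tool_pos: [0.6448, -0.0248, 0.3289]
tool_rot: [-3.142, -0.0, 1.568]
wrist_force: [0.3, -0.4, 0.1]
opening: 0.681
grip_force: 0.0
```

```bash
python3 - <<'E'
from h import *
s=read_state();print(s["tool_pos"],s["tool_rot"],s["q"])
im,P,K,T=shot("wrist","w1.png")
q=P.reshape(-1,3)
m=(q[:,2]>.235)&(q[:,2]<.27); h=q[m]; print("bar",len(h),h.min(0),h.max(0),np.polyfit(h[:,1],h[:,0],1),np.median(h,0))
im,P,K,T=shot("top","t1.png")
E
```

```text
[ 0.6447575  -0.02477551  0.32894214] [-3.14156154e+00 -6.43048218e-05  1.56770351e+00] [-2.21555758e-01  5.24971828e-01  8.03621059e-01  5.77185928e-05
  1.81304408e+00 -2.18449099e-01]
bar 3101 [ 0.63432365 -0.10202465  0.24968575] [0.64743768 0.08028235 0.25820121] [-0.00715421  0.64118273] [0.64112963 0.00448833 0.25538971]
```

View pics/t1.png

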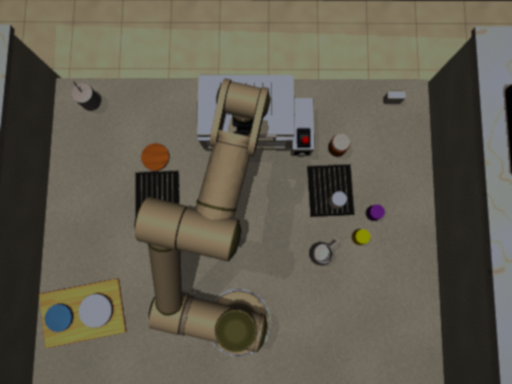

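The top view shows the arm over the steriliser. The yellow tray at (80,313) holds only large dishes, so no more cups. The bar is at x=0.641. I'll descend and pinch.

Call:
send_rows(
  plan="0 0 0 -0.014 0 -0.09 60;0 0 0 0 0 -0.1 60;0 0 0 0 0 -0.1 60;0 0 0 0 0 -0.1 60;0 0 0 0 0 0 60;0 0 0 0 0 0 0;0 0 0 0 0 0 0;0 0 0 0 0 0 0;0 0 0 0 0 0 0;0 0 0 0 0 0 0",
  squeeze=30,
)

```text
t: 3.85
tool_pos: [0.6407, -0.0233, 0.2323]
tool_rot: [3.14, 0.0, 1.571]
wrist_force: [-0.3, 0.7, -0.0]
opening: 0.325
grip_force: 0.0
```

```bash
python3 - <<'E'
import numpy as np
# handle arc with tool tilt b=0.5*a/1.5 about -y (tool z -> +x), TCP = handle + 0.019*(sin b,-cos b)
H=lambda a:np.array([-.01*np.cos(a)-.205*np.sin(a), .205*np.cos(a)-.01*np.sin(a)])
f=lambda a,b:H(a)+.019*np.array([np.sin(b),-np.cos(b)])
A=np.linspace(0,1.53,31)
p=np.array([f(a,.5*a/1.5) for a in A]); print((np.diff(p,axis=0)/.25).round(3).tolist(), .5*.051/1.5/(np.pi/4), p[-1]-p[0])
E
```

```text
[[-0.04, -0.003], [-0.04, -0.005], [-0.04, -0.007], [-0.039, -0.009], [-0.039, -0.011], [-0.038, -0.013], [-0.038, -0.015], [-0.037, -0.017], [-0.036, -0.019], [-0.035, -0.021], [-0.034, -0.023], [-0.032, -0.025], [-0.031, -0.026], [-0.03, -0.028], [-0.028, -0.029], [-0.027, -0.031], [-0.025, -0.032], [-0.023, -0.033], [-0.022, -0.035], [-0.02, -0.036], [-0.018, -0.037], [-0.016, -0.038], [-0.014, -0.038], [-0.012, -0.039], [-0.01, -0.04], [-0.008, -0.04], [-0.006, -0.041], [-0.004, -0.041], [-0.002, -0.041], [0.0, -0.041]] 0.021645072260497764 [-0.18596191 -0.2042129 ]
```

Call:
send_rows(
  plan="0 0 0 0 0 0 0;0 0 0 0 0 0 0;0 0 0 0 0 0 0;0 0 0 0 0 0 0;0 0 0 0 0 0 0;0 0 0 0 0 0 0;0 0 0 0 0 0 0;0 0 0 0 0 0 0;0 0 0 0 0 0 0;0 0 0 0 0 0 0",
)

```text
t: 4.68
tool_pos: [0.6406, -0.0233, 0.2314]
tool_rot: [3.141, 0.0, 1.571]
wrist_force: [2.8, -0.5, 2.4]
opening: 0.131
grip_force: 29.6
```

Call:
send_rows(
  plan="0 -0.0216 0 -0.040 0 -0.003 0;0 -0.0216 0 -0.040 0 -0.005 0;0 -0.0216 0 -0.040 0 -0.007 0;0 -0.0216 0 -0.039 0 -0.009 0;0 -0.0216 0 -0.039 0 -0.011 0;0 -0.0216 0 -0.038 0 -0.013 0;0 -0.0216 0 -0.038 0 -0.015 0;0 -0.0216 0 -0.037 0 -0.017 0;0 -0.0216 0 -0.036 0 -0.019 0;0 -0.0216 0 -0.035 0 -0.021 0",
)

```text
t: 5.52
tool_pos: [0.5454, -0.0238, 0.1981]
tool_rot: [2.972, -0.0, 1.57]
wrist_force: [23.5, -3.2, -30.8]
opening: 0.135
grip_force: 29.8
```

Call:
send_rows(
  plan="0 0 0 0.005 0 -0.009 0;0 0 0 0.005 0 -0.009 0;0 0 0 0 0 0 0;0 0 0 0 0 0 0;0 -0.0216 0 -0.034 0 -0.023 0;0 -0.0216 0 -0.032 0 -0.025 0;0 -0.0216 0 -0.031 0 -0.026 0;0 -0.0216 0 -0.030 0 -0.028 0;0 0 0 0 0 0 0;0 0 0 0 0 0 0",
)

```text
t: 6.35
tool_pos: [0.5142, -0.0238, 0.1705]
tool_rot: [2.908, 0.001, 1.571]
wrist_force: [-5.0, -5.3, -0.5]
opening: 0.134
grip_force: 30.1
```

Call:
send_rows(
  plan="0 -0.0216 0 -0.028 0 -0.029 0;0 -0.0216 0 -0.027 0 -0.031 0;0 -0.0216 0 -0.025 0 -0.032 0;0 -0.0216 0 -0.023 0 -0.033 0;0 -0.0216 0 -0.022 0 -0.035 0;0 -0.0216 0 -0.020 0 -0.036 0;0 -0.0216 0 -0.018 0 -0.037 0;0 -0.0216 0 -0.016 0 -0.038 0;0 0 0 0 0 0 0;0 0 0 0 0 0 0",
)

```text
t: 7.18
tool_pos: [0.4726, -0.0241, 0.1036]
tool_rot: [2.766, 0.001, 1.57]
wrist_force: [12.3, -1.3, -9.8]
opening: 0.136
grip_force: 30.0
```

Call:
send_rows(
  plan="0 -0.0216 0 -0.012 0 -0.038 0;0 -0.0216 0 -0.010 0 -0.038 0;0 -0.0216 0 -0.010 0 -0.038 0;0 -0.0216 0 -0.008 0 -0.038 0;0 -0.0216 0 -0.006 0 -0.038 0;0 -0.0216 0 -0.004 0 -0.038 0;0 -0.0216 0 -0.003 0 -0.038 0;0 0 0 0 0 0 0;0 0 0 0 0 0 0;0 0 0 0 0 0 0",
)

```text
t: 8.02
tool_pos: [0.4609, -0.0241, 0.0431]
tool_rot: [2.654, -0.0, 1.571]
wrist_force: [9.4, -7.1, -5.5]
opening: 0.135
grip_force: 30.0
```

Call:
send_rows(
  plan="0 0 0 0.004 0 -0.02 0;0 0 0 0.002 0 -0.02 0;0 0 0 0.002 0 -0.012 0;0 0 0 0 0 -0.008 0;0 0 0 0 0 0 0;0 0 0 0 0 0 0;0 0 0 0 0 0 0;0 0 0 0 0 0 0;0 0 0 0 0 0 0;0 0 0 0 0 0 0",
)

```text
t: 8.85
tool_pos: [0.4647, -0.0234, 0.0306]
tool_rot: [2.647, -0.001, 1.573]
wrist_force: [5.7, 1.0, 27.4]
opening: 0.124
grip_force: 27.9
```

```bash
python3 - <<'E'
from h import *
im,P,K,T=shot("scene","s2.png"); cv2.imwrite("pics/s2c.png",cv2.resize(im[130:330,180:400],(660,600)))
hsv=cv2.cvtColor(im,cv2.COLOR_BGR2HSV)
m=(hsv[...,0]>20)&(hsv[...,0]<35)&(hsv[...,1]>120)&(P[...,2]>.09)&(P[...,0]>.45)&(P[...,0]<.7)
n,l,s,c=cv2.connectedComponentsWithStats(m.astype(np.uint8))
for i in range(1,n):
    if s[i,4]>5: q=P[l==i]; print(c[i],s[i,4],np.median(q,0).round(3),q[:,2].max())
for l in("peg0","tumbler0"):
    for o in tip_of("scene",l): print(l,o)
E
```

```text
[262.5        193.16666667] 6 [ 0.462 -0.049  0.117] 0.12069125271970749
[296.84210526 210.68421053] 95 [0.581 0.011 0.132] 0.1535685719533446
[272.64210526 218.41052632] 95 [ 0.582 -0.068  0.13 ] 0.15435553715904016
[247.69387755 226.37755102] 98 [ 0.582 -0.147  0.135] 0.1534472143868406
peg0 {'location': [0.6057, 0.485], 'confidence': 0.94}
peg0 {'location': [0.5771, 0.5291], 'confidence': 0.77}
peg0 {'location': [0.5409, 0.6223], 'confidence': 0.69}
tumbler0 {'location': [0.5471, 0.6303], 'confidence': 0.88}
```

View pics/s2c.png

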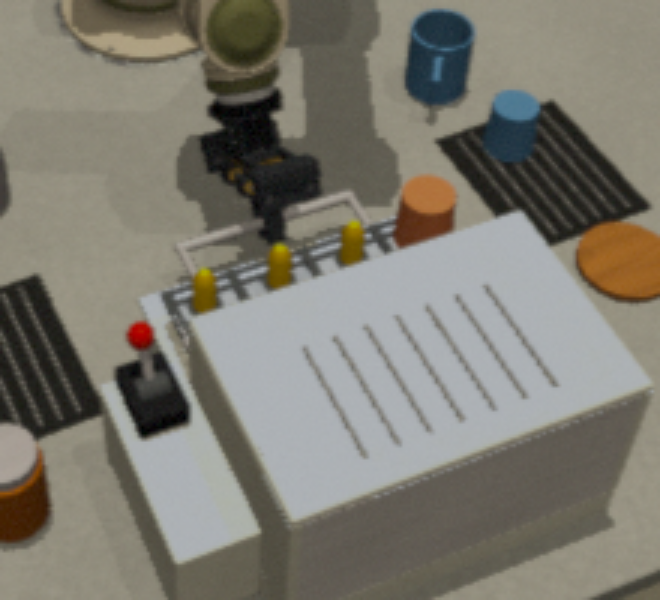

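The door is down, and the tumbler is on peg3 (427,210 in the crop). The toggle still leans to the front. I'll release the handle and back off.

Call:
send_rows(
  plan="0 0 0 0 0 0 45;0 0 0 0 0 0 45;0 0 0 0 0 0 45;0 0 0 0 0 0 45;0 0 0 0 0 0 45;0 0 0 -0.025 0 0.045 45;0 0 0 -0.05 0 0.09 45;0 0 0 -0.06 0 0.11 45;0 0 0 -0.06 0 0.11 45;0 0 0 -0.06 0 0.11 45",
)

```text
t: 9.83
tool_pos: [0.4031, -0.0217, 0.1329]
tool_rot: [2.657, -0.006, 1.574]
wrist_force: [0.0, 1.0, 0.1]
opening: 0.511
grip_force: 0.0
```

Call:
send_rows(
  plan="0 0.063 0 0.04 0 0.1 85;0 0.063 0 0.04 0 0.1 85;0 0.063 0 0.04 0 0.1 85;0 0.063 0 0.04 0 0.1 85;0 0.063 0 0.04 0 0.1 85;0 0.063 0 0.04 0.02 0.06 85;0 0.063 0 0.04 0.02 0.04 85;0 0.063 0 0.04 0.02 0 85;0 0.063 0 0.04 0.02 0 85;0 0.063 0 0.04 0.02 0 85",
)

```text
t: 10.67
tool_pos: [0.5037, 0.0044, 0.2781]
tool_rot: [-3.141, -0.011, 1.573]
wrist_force: [-0.1, -0.4, 0.3]
opening: 0.962
grip_force: 0.0
```

Call:
send_rows(
  plan="0 0 0.155 0 0.02 0 85;0 0 0.155 0 0.02 0 85;0 0 0.155 0 0.02 0 85;0 0 0.155 0 0.02 0 85;0 0 0.155 0 0.02 0 85;0 0 0.155 0 0.02 0 85;0 0 0.155 0 0.02 0 85;0 0 0.155 0 0.02 0 85;0 0 0.155 0 0.02 0 85;0 0 0.155 0 0.02 0 85",
)

```text
t: 11.5
tool_pos: [0.5032, 0.0543, 0.2778]
tool_rot: [3.139, -0.013, 2.797]
wrist_force: [-0.3, 0.7, 0.3]
opening: 0.96
grip_force: 0.0
```

```bash
cat >> h.py <<'E'
def look(save=None):
    "discs seen by the wrist camera, by height"
    s=read_state(); print("tcp",s["tool_pos"].round(4),s["tool_rot"].round(3))
    im,P,K,T=shot("wrist",save); hsv=cv2.cvtColor(im,cv2.COLOR_BGR2HSV)
    for nm,lo,hi in(("cup-on-rack",.158,.172),("pegtip",.142,.1575),("cup-on-mat",.063,.075),("cup-on-board",.0755,.082),("board",.009,.016)):
        m=((P[...,2]>lo)&(P[...,2]<hi)).astype(np.uint8); n,l,st,c=cv2.connectedComponentsWithStats(m)
        for i in range(1,n):
            if st[i,4]>150:
                q=P[l==i]; r=np.percentile(q,[1,99],axis=0)
                if max(r[1][:2]-r[0][:2])<.13: print(nm,c[i].astype(int),st[i,4],((q.min(0)+q.max(0))/2).round(4),(r[1]-r[0]).round(3),im[l==i].mean(0).astype(int))
    return im,P
E
python3 -c "
from h import *
look('w2.png')"
```

```text
tcp [0.5032 0.0543 0.2778] [ 3.139 -0.013  2.797]
cup-on-rack [310 240] 1635 [0.5762 0.0932 0.1631] [0.051 0.047 0.008] [ 62  90 142]
pegtip [304 219] 306 [0.5627 0.0933 0.1498] [0.025 0.053 0.015] [28 42 73]
pegtip [244 252] 204 [0.573  0.0143 0.1472] [0.017 0.018 0.01 ] [ 31  98 120]
cup-on-mat [430  29] 1973 [0.412  0.3066 0.0676] [0.05  0.051 0.008] [149 123  88]
cup-on-mat [154 328] 163 [ 0.6914 -0.1875  0.069 ] [0.06  0.005 0.011] [64 71 73]
board [448 175] 3706 [0.6234 0.3329 0.0122] [0.102 0.102 0.005] [ 63 106 155]
board [ 15 219] 151 [ 0.4553 -0.3498  0.0125] [0.054 0.02  0.007] [81 88 93]
```

View pics/w2.png

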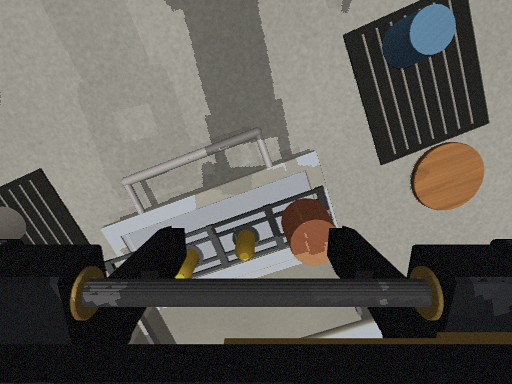

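The wrist view shows the copper tumbler on peg3 (310,240), board (448,175) and blue cup (430,29). I'll move forward for a clear view of the rack.

```bash
cat >> h.py <<'E'
def need(x,y,z,rot=(np.pi,0,np.pi)):
    s=read_state(); r=(R.from_euler('xyz',rot)*R.from_euler('xyz',s["tool_rot"]).inv()).as_rotvec()/(np.pi/4)
    print("turn",r.round(3),"shift",((np.array([x,y,z])-s["tool_pos"])/.25).round(3))
E
python3 -c "
from h import *
need(.64,.05,.30)"
```

```text
turn [-0.007 -0.016  0.429] shift [ 0.548 -0.02   0.089]
```

Call:
send_rows(
  plan="-0.001 -0.002 0.06 0 0 0.02 85;-0.001 -0.002 0.06 0.06 0 0.02 85;-0.001 -0.002 0.06 0.07 0 0.02 85;-0.001 -0.002 0.06 0.07 0 0.01 85;-0.001 -0.002 0.06 0.07 -0.01 0.01 85;-0.001 -0.002 0.06 0.07 -0.01 0.01 85;-0.001 -0.002 0.06 0.07 0 0 85;0 -0.002 0.009 0.07 0 0 85;0 0 0 0.068 0 0 85;0 0 0 0 0 0 85",
)

```text
t: 12.38
tool_pos: [0.6421, 0.0486, 0.299]
tool_rot: [3.141, -0.0, 3.125]
wrist_force: [-0.1, -0.6, 0.4]
opening: 0.964
grip_force: 0.0
```

```bash
python3 -c "
from h import *
im,P=look('w3.png')
hsv=cv2.cvtColor(im,cv2.COLOR_BGR2HSV)
m=((hsv[...,0]>20)&(hsv[...,0]<35)&(hsv[...,1]>120)&(P[...,2]>.14)).astype(np.uint8)
n,l,s,c=cv2.connectedComponentsWithStats(m)
for i in range(1,n):
    if s[i,4]>20: q=P[l==i]; print(c[i],s[i,4],q.min(0).round(4),q.max(0).round(4),((q.min(0)+q.max(0))/2).round(4))
need(.572,.0935,.25)"
```

```text
tcp [0.6421 0.0486 0.299 ] [ 3.141 -0.     3.125]
cup-on-rack [300 120] 2321 [0.5767 0.0939 0.163 ] [0.05  0.051 0.004] [ 61  89 141]
pegtip [223 119] 253 [0.5738 0.0142 0.147 ] [0.018 0.018 0.01 ] [ 27  87 109]
pegtip [ 77 123] 262 [ 0.5744 -0.1445  0.1472] [0.019 0.015 0.01 ] [ 35 112 128]
pegtip [150 121] 257 [ 0.574  -0.0655  0.1473] [0.018 0.018 0.01 ] [ 35 111 129]
pegtip [ 17 205] 282 [ 0.6669 -0.2351  0.1498] [0.023 0.03  0.015] [60 61 61]
pegtip [ 55 206] 178 [ 0.6702 -0.1897  0.1496] [0.019 0.01  0.014] [61 67 69]
board [433 145] 3713 [0.6231 0.3326 0.0123] [0.101 0.102 0.004] [ 58  98 145]
[151.2133758  121.02229299] 314 [ 0.5635 -0.0753  0.14  ] [ 0.5848 -0.0546  0.1525] [ 0.5741 -0.065   0.1462]
[223.95751634 119.27124183] 306 [0.5637 0.0031 0.14  ] [0.5839 0.025  0.152 ] [0.5738 0.014  0.146 ]
[ 78.309375 122.825   ] 320 [ 0.5643 -0.1537  0.14  ] [ 0.5856 -0.1332  0.1524] [ 0.575  -0.1435  0.1462]
[414.22222222 273.77777778] 27 [0.615  0.0975 0.3688] [0.6193 0.099  0.3752] [0.6172 0.0982 0.372 ]
[429.17391304 279.08695652] 23 [0.6127 0.0972 0.3777] [0.6154 0.0986 0.3815] [0.614  0.0979 0.3796]
[423.73770492 311.18032787] 61 [0.6212 0.0966 0.3752] [0.6268 0.0985 0.383 ] [0.624  0.0976 0.3791]
[436.59375 338.46875] 32 [0.6233 0.0926 0.3874] [0.6257 0.0982 0.3916] [0.6245 0.0954 0.3895]
[503.37931034 336.31034483] 29 [0.6231 0.1105 0.3874] [0.6257 0.1156 0.3909] [0.6244 0.113  0.3892]
turn [-0.    -0.     0.021] shift [-0.276  0.179 -0.197]
```

View pics/w3.png

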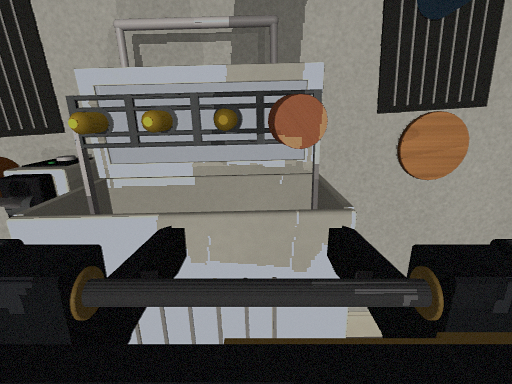

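Three bare pegs at x≈0.574 and the tumbler at (0.5765,0.094). I'll grasp the tumbler.

Call:
send_rows(
  plan="0 0 0.021 -0.08 0.05 0 85;0 0 0 -0.1 0.07 0 85;0 0 0 -0.08 0.06 0 85;0 0 0 0 0 -0.1 85;0 0 0 0 0 -0.1 85;0 0 0 0 0 -0.1 85;0 0 0 0 0 -0.1 85;0 0 0 0 0 -0.1 85;0 0 0 0 0 -0.1 85;0 0 0 0 0 -0.09 85",
  squeeze=15,
)

```text
t: 13.27
tool_pos: [0.574, 0.094, 0.1273]
tool_rot: [-3.142, 0.001, -3.141]
wrist_force: [1.0, -0.1, 0.2]
opening: 0.966
grip_force: 0.0
```

Call:
send_rows(
  plan="0 0 0 0 0 0 45;0 0 0 0 0 0 45;0 0 0 0 0 0 45;0 0 0 0 0 0 45;0 0 0 0 0 0 45;0 0 0 0 0 0 45;0 0 0 0 0 0 45;0 0 0 0 0 0 45;0 0 0 0 0 0 45;0 0 0 0 0 0 45",
)

```text
t: 14.1
tool_pos: [0.5761, 0.094, 0.13]
tool_rot: [-3.141, 0.005, -3.139]
wrist_force: [-1.4, 0.3, 6.8]
opening: 0.661
grip_force: 15.1
```

Call:
send_rows(
  plan="0 0 0 0 0 0.03 45;0 0 0 0 0 0.06 45;0 0 0 0 0 0.09 45;0 0 0 0 0 0.11 45;0 0 0 0 0 0.11 45;0 0 0 0.02 0.11 0 45;0 0 0 0.02 0.11 0 45;0 0 0 0.02 0.11 0 45;0 0 0 0.02 0.11 0 45;0 0 0 0.02 0.11 0 45",
  squeeze=20,
)

```text
t: 14.93
tool_pos: [0.6004, 0.2328, 0.229]
tool_rot: [-3.142, 0.002, -3.139]
wrist_force: [-0.2, -0.4, -2.2]
opening: 0.657
grip_force: 19.7
```

Call:
send_rows(
  plan="0 0 0 0.02 0.11 0 45;0 0 0 0.02 0.11 0 45;0 0 0 0.02 0.1 0 45;0 0 0 0.02 0.07 0 45;0 0 0 0.01 0.02 0 45;0 0 0 0 0 -0.12 45;0 0 0 0 0 -0.12 45;0 0 0 0 0 -0.12 45;0 0 0 0 0 -0.12 45;0 0 0 0 0 0 45",
)

```text
t: 15.77
tool_pos: [0.6206, 0.3322, 0.1023]
tool_rot: [-3.138, -0.008, -3.14]
wrist_force: [-0.3, -0.5, -2.3]
opening: 0.658
grip_force: 19.7
```

```bash
python3 -c "
from h import *
need(.6228,.333,.130-.1+.012+.002)"
```

```text
turn [ 0.005 -0.011 -0.002] shift [ 0.009  0.003 -0.233]
```

Call:
send_rows(
  plan="0.003 -0.006 0 0.005 0.003 -0.08 45;0.002 -0.005 0 0.004 0 -0.08 45;0 0 0 0 0 -0.05 45;0 0 0 0 0 -0.015 45;0 0 0 0 0 -0.008 45;0 0 0 0 0 0 45;0 0 0 0 0 0 45;0 0 0 0 0 0 45;0 0 0 0 0 0 45;0 0 0 0 0 0 45",
)

```text
t: 16.6
tool_pos: [0.6254, 0.3349, 0.0508]
tool_rot: [3.137, 0.012, -3.139]
wrist_force: [0.0, -0.2, -1.1]
opening: 0.661
grip_force: 19.7
```

Call:
send_rows(
  plan="0 0 0 -0.008 -0.006 -0.012 45;0 -0.01 0 0 0 -0.01 45;0 0 0 0 0 0 45;0 0 0 0 0 0 45;0 0 0 0 0 0 45;0 0 0 0 0 0 45;0 0 0 0 0 0 45;0 0 0 0 0 0 45;0 0 0 0 0 0 45;0 0 0 0 0 0 45",
)

```text
t: 17.43
tool_pos: [0.6233, 0.3332, 0.0447]
tool_rot: [3.138, 0.019, -3.139]
wrist_force: [-0.5, 0.1, -1.5]
opening: 0.655
grip_force: 19.7
```

```bash
python3 -c "
from h import *
s=read_state();print(s['tool_pos'],s['tool_rot'],s['wrist_force'],s['torque'])
im,P,K,T=shot('scene','s4.png'); cv2.imwrite('pics/s4c.png',cv2.resize(im[150:270,320:440],(600,600)))
"
```

```text
[0.62333201 0.33324622 0.04470905] [ 3.13774893  0.01883693 -3.13919566] [-0.52523447  0.14077252 -1.52004002] [0.04888168 0.00111391 0.03509978]
```

View pics/s4c.png

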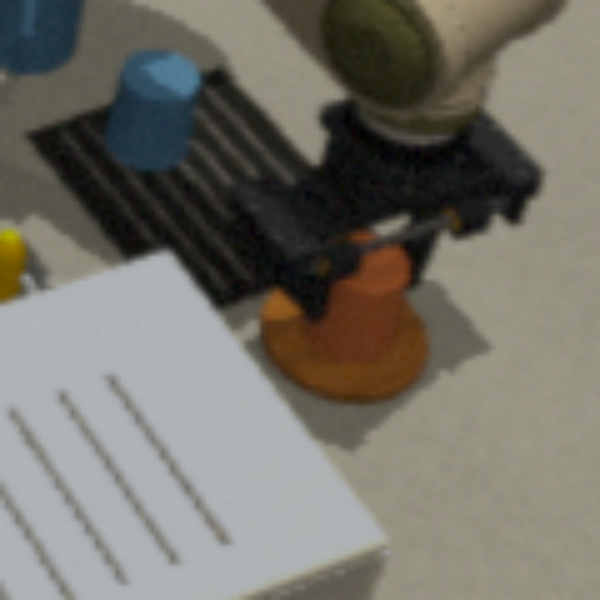

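The tumbler is centred over the board and nearly in contact. I'll level it, press lightly and release.

Call:
send_rows(
  plan="-0.005 0.024 0 0 0 0 45;0 0 0 0 0 -0.006 45;0 0 0 0 0 -0.006 45;0 0 0 0 0 0 45;0 0 0 0 0 0 45;0 0 0 0 0 0 45;0 0 0 0 0 0 45;0 0 0 0 0 0 45;0 0 0 0 0 0 45;0 0 0 0 0 0 45",
)

```text
t: 18.32
tool_pos: [0.6235, 0.3333, 0.0422]
tool_rot: [3.141, 0.001, -3.139]
wrist_force: [-1.0, -0.0, 6.3]
opening: 0.659
grip_force: 20.0
```

Call:
send_rows(
  plan="0 0 0 0 0 0 66;0 0 0 0 0 0 72;0 0 0 0 0 0 80;0 0 0 0 0 0 85;0 0 0 0 0 0 85;0 0 0 0 0 0 85;0 0 0 0 0 0.04 85;0 0 0 0 0 0.08 85;0 0 0 0 0 0.12 85;0 0 0 0 0 0.12 85",
)

```text
t: 19.15
tool_pos: [0.623, 0.3331, 0.133]
tool_rot: [-3.141, -0.001, -3.139]
wrist_force: [0.2, 0.4, 1.2]
opening: 0.967
grip_force: 0.0
```

Call:
send_rows(
  plan="0 0 0 0 0 0.12 85;0 0 0 0 0 0.12 85;0 0 0 -0.05 0 0.05 85;0 0 0 -0.08 0 0 85;0 0 0 -0.08 0 0 85;0 0 0 -0.08 0 0 85;0 0 0 -0.08 0 0 85;0 0 0 -0.08 0 0 85;0 0 0 -0.08 0 0 85;0 0 0 0 0 0 85",
)

```text
t: 19.98
tool_pos: [0.4879, 0.3336, 0.2056]
tool_rot: [3.141, -0.0, -3.138]
wrist_force: [0.3, 0.2, -0.0]
opening: 0.965
grip_force: 0.0
```

```bash
python3 -c "
from h import *
look('w5.png')
need(.414,.305,.04)
for n in ('top','scene'):
  im,P,K,T=shot(n,n+'5.png')
  for o in cut_out(n,'cup0')+cut_out(n,'tumbler0'):
    q=P[o['mask']]; q=q[np.isfinite(q[:,2])]; t=q[q[:,2]>np.percentile(q[:,2],98)-.006]; print(n,round(o['confidence'],2),((t.max(0)+t.min(0))/2).round(3),im[o['mask']].mean(0).astype(int))
"
```

```text
tcp [0.4879 0.3336 0.2056] [ 3.141 -0.    -3.138]
cup-on-mat [164  18] 314 [0.3287 0.2498 0.069 ] [0.022 0.021 0.011] [94 76 54]
cup-on-mat [199   3] 187 [0.3168 0.2798 0.0689] [0.005 0.035 0.012] [58 46 31]
cup-on-mat [230 110] 2327 [0.4117 0.3074 0.0677] [0.05  0.05  0.004] [129 105  75]
cup-on-mat [256 274] 197 [0.6021 0.3336 0.069 ] [0.01  0.042 0.012] [40 58 99]
cup-on-board [255 309] 203 [0.6446 0.3336 0.0777] [0.011 0.039 0.003] [106 148 199]
board [256 252] 1972 [0.6061 0.3336 0.0125] [0.072 0.104 0.005] [ 72 117 168]
turn [-0.     0.001 -0.005] shift [-0.303 -0.114 -0.662]
top 0.79 [ 0.316 -0.456  0.071] [  3 113 113]
top 0.74 [0.412 0.3   0.075] [49 36 20]
top 0.72 [ 0.407 -0.51   0.072] [80 26 66]
top 0.56 [ 0.456 -0.373  0.074] [116 109 107]
top 0.81 [0.624 0.33  0.084] [ 25  58 103]
scene 0.89 [ 0.457 -0.369  0.072] [117 123 125]
scene 0.81 [ 0.41  -0.509  0.069] [93 42 84]
scene 0.63 [ 0.319 -0.453  0.068] [  9 120 130]
scene 0.63 [ 0.617 -0.038  0.176] [ 59  96 106]
scene 0.61 [0.413 0.307 0.074] [75 61 39]
scene 0.89 [0.627 0.336 0.08 ] [ 38  74 124]
scene 0.51 [ 0.457 -0.369  0.072] [122 128 130]
scene 0.25 [ 0.526 -0.057  0.06 ] [144 150 152]
```

Call:
send_rows(
  plan="0 0 0 -0.1 -0.035 0 85;0 0 0 -0.1 -0.036 0 85;0 0 0 -0.09 -0.035 -0.03 85;0 0 0 -0.014 0 -0.1 85;0 0 0 0 0 -0.12 85;0 0 0 0 0 -0.12 85;0 0 0 0 0 -0.12 85;0 0 0 0 0 -0.12 85;0 0 0 0 0 -0.076 85;0 0 0 0 0 0 85",
  squeeze=15,
)

```text
t: 21.17
tool_pos: [0.4136, 0.3059, 0.0293]
tool_rot: [-3.139, -0.006, -3.14]
wrist_force: [-0.5, 0.7, -0.4]
opening: 0.963
grip_force: 0.0
```

Call:
send_rows(
  plan="0 0 0 0 0 0 45;0 0 0 0 0 0 45;0 0 0 0 0 0 45;0 0 0 0 0 0 45;0 0 0 0 0 0 45;0 0 0 0 0 0 45;0 0 0 0 0 0 45;0 0 0 0 0 0 45;0 0 0 0 0 0 45;0 0 0 0 0 0 45",
)

```text
t: 22.0
tool_pos: [0.4155, 0.3071, 0.0338]
tool_rot: [3.141, 0.002, -3.139]
wrist_force: [0.5, 0.2, 7.7]
opening: 0.681
grip_force: 15.2
```

Call:
send_rows(
  plan="0 0 0 0 0 0.04 45;0 0 0 0 0 0.08 45;0 0 0 0 0 0.11 45;0 0 0 0 0 0.11 45;0 0 0 0 0 0.11 45;0 0 0 0 0 0.11 45;0 0 0 0 0 0.11 45;0 0 0 0.02 -0.04 0.08 45;0 0 0 0.06 -0.11 0 45;0 0 0 0.06 -0.11 0 45",
  squeeze=20,
)

```text
t: 22.83
tool_pos: [0.4497, 0.2415, 0.2222]
tool_rot: [3.141, 0.003, -3.137]
wrist_force: [0.5, 0.5, -1.6]
opening: 0.675
grip_force: 19.9
```

Call:
send_rows(
  plan="0 0 0 0.06 -0.11 0 45;0 0 0 0.06 -0.11 0 45;0 0 0 0.06 -0.11 0 45;0 0 0 0.06 -0.11 0 45;0 0 0 0.06 -0.11 0 45;0 0 0 0.06 -0.11 0 45;0 0 0 0.06 -0.11 0 45;0 0 0 0.06 -0.11 0 45;0 0 0 0.022 -0.022 0 45;0 0 0 0 0 0 45",
)

```text
t: 23.67
tool_pos: [0.5758, 0.0147, 0.2202]
tool_rot: [-3.142, -0.001, 3.141]
wrist_force: [0.1, 0.2, -2.1]
opening: 0.681
grip_force: 19.9
```

```bash
python3 -c "
from h import *
look('w6.png')
need(.576,.014,.13)"
```

```text
tcp [0.5758 0.0147 0.2202] [-3.142e+00 -1.000e-03  3.141e+00]
pegtip [ 73 200] 399 [ 0.5738 -0.1447  0.1471] [0.018 0.015 0.009] [ 43 130 149]
pegtip [164 199] 375 [ 0.5736 -0.0654  0.147 ] [0.018 0.017 0.009] [ 30  94 117]
pegtip [347 198] 375 [0.5727 0.0933 0.1472] [0.018 0.018 0.01 ] [ 33 102 126]
cup-on-mat [503 220] 317 [0.624  0.3118 0.069 ] [0.043 0.012 0.012] [30 45 78]
cup-on-mat [ 48 224] 198 [ 0.6291 -0.2371  0.0691] [0.004 0.062 0.012] [15 17 15]
cup-on-board [ 49 228] 158 [ 0.6327 -0.2297  0.0787] [0.011 0.068 0.006] [32 40 32]
board [472 199] 2294 [0.6231 0.3204 0.0125] [0.104 0.08  0.006] [ 64 106 155]
turn [-0.    -0.001 -0.002] shift [ 0.004 -0.008 -0.361]
```

Peg2 at (0.573,0.014) is below the cup. I'll lower it to about 1 mm below the expected contact height.

Call:
send_rows(
  plan="0 0 0 0 -0.004 -0.08 45;0 0 0 0 0 -0.08 45;0 0 0 0 0 -0.08 45;0 0 0 0 0 -0.07 45;0 0 0 0 0 -0.03 45;0 0 0 0 0 -0.015 45;0 0 0 0 0 -0.01 45;0 0 0 0 0 0 45;0 0 0 0 0 0 45;0 0 0 0 0 0 45",
)

```text
t: 24.55
tool_pos: [0.5756, 0.0155, 0.1299]
tool_rot: [-3.141, 0.002, -3.139]
wrist_force: [-0.4, 0.8, 2.1]
opening: 0.681
grip_force: 20.2
```

Call:
send_rows(
  plan="0 0 0 0 0 -0.004 45;0 0 0 0 0 0 66;0 0 0 0 0 0 72;0 0 0 0 0 0 78;0 0 0 0 0 0 85;0 0 0 0 0 0 85;0 0 0 0 0 0 85;0 0 0 0 0 0.05 85;0 0 0 0 0 0.1 85;0 0 0 0 0 0.12 85",
)

```text
t: 25.38
tool_pos: [0.5746, 0.0153, 0.1948]
tool_rot: [3.141, -0.004, -3.139]
wrist_force: [0.1, 0.7, 0.6]
opening: 0.963
grip_force: 0.0
```

Call:
send_rows(
  plan="0 0 0 0 -0.02 0.12 85;0 0 0 0 -0.06 0.1 85;0 0 0 0 -0.1 0.06 85;0 0 0 0 -0.13 0 85;0 0 0 0 -0.13 0 85;0 0 0 0 -0.13 0 85;0 0 0 0 -0.13 0 85;0 0 0 0 -0.13 0 85;0 0 0 0 -0.13 0 85;0 0 0 0 -0.13 0 85",
)

```text
t: 26.22
tool_pos: [0.575, -0.2589, 0.2654]
tool_rot: [3.142, -0.0, -3.139]
wrist_force: [-0.3, -0.5, -0.4]
opening: 0.961
grip_force: 0.0
```

```bash
python3 -c "
from h import *
look('w7.png')
need(.456,-.371,.034)
im,P,K,T=shot('scene','s7.png')
for o in cut_out('scene','cup0')+cut_out('scene','tumbler0'):
    q=P[o['mask']]; q=q[np.isfinite(q[:,2])]; t=q[q[:,2]>np.percentile(q[:,2],98)-.006]; print(round(o['confidence'],2),((t.max(0)+t.min(0))/2).round(3),im[o['mask']].mean(0).astype(int))
"
```

```text
tcp [ 0.575  -0.2589  0.2654] [ 3.142 -0.    -3.139]
pegtip [502 188] 561 [ 0.5739 -0.0031  0.1497] [0.045 0.014 0.015] [62 49 34]
pegtip [365 187] 266 [ 0.5742 -0.1468  0.147 ] [0.018 0.018 0.01 ] [ 51 144 162]
pegtip [442 187] 283 [ 0.5735 -0.0671  0.147 ] [0.018 0.014 0.01 ] [ 49 140 159]
cup-on-mat [34 27] 2013 [ 0.4086 -0.5118  0.0655] [0.05  0.051 0.004] [155  65 131]
cup-on-mat [161  72] 1842 [ 0.4557 -0.3709  0.0677] [0.051 0.051 0.007] [202 194 190]
cup-on-mat [182 218] 179 [ 0.6508 -0.3686  0.069 ] [0.043 0.052 0.012] [17 39 68]
cup-on-mat [273 212] 170 [ 0.6298 -0.2356  0.0691] [0.005 0.076 0.012] [29 32 30]
board [83 45] 169 [ 0.4104 -0.4989  0.0125] [0.056 0.032 0.007] [57 21 46]
turn [ 0.002 -0.001  0.003] shift [-0.474 -0.427 -0.922]
0.97 [ 0.318 -0.452  0.068] [  3 121 132]
0.95 [0.606 0.013 0.186] [103  87  58]
0.88 [ 0.459 -0.369  0.071] [124 131 133]
0.58 [ 0.411 -0.51   0.069] [95 45 87]
0.9 [0.625 0.334 0.08 ] [ 41  77 127]
```

View pics/w7.png

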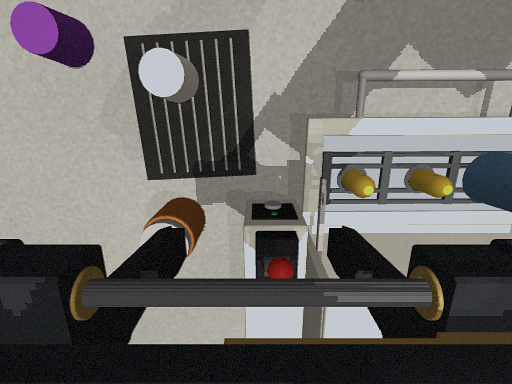

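The white cup is at (160,72), unmoved. The blue cup stands on peg2. I'll fetch the white one.

Call:
send_rows(
  plan="0 0 0 -0.09 -0.09 0 85;0 0 0 -0.1 -0.1 0 85;0 0 0 -0.1 -0.1 0 85;0 0 0 -0.1 -0.1 -0.02 85;0 0 0 -0.084 -0.058 -0.08 85;0 0 0 0 0 -0.14 85;0 0 0 0 0 -0.14 85;0 0 0 0 0 -0.14 85;0 0 0 0 0 -0.14 85;0 0 0 0 0 0 85",
  squeeze=15,
)

```text
t: 27.25
tool_pos: [0.4553, -0.3656, 0.0949]
tool_rot: [3.133, -0.007, -3.138]
wrist_force: [-1.7, 0.4, -1.3]
opening: 0.968
grip_force: 0.0
```

```bash
python3 -c "
from h import *
look()
need(.456,-.371,.034)"
```

```text
tcp [ 0.4553 -0.3656  0.0949] [ 3.133 -0.007 -3.138]
cup-on-rack [ 57 253] 1755 [ 0.4272 -0.4318  0.1653] [0.011 0.033 0.011] [26 26 27]
cup-on-rack [453 253] 1517 [ 0.4267 -0.3011  0.166 ] [0.012 0.032 0.01 ] [23 24 24]
cup-on-rack [110 325] 971 [ 0.4524 -0.4162  0.165 ] [0.024 0.001 0.014] [20 18 18]
cup-on-rack [401 321] 803 [ 0.4513 -0.3165  0.165 ] [0.022 0.001 0.014] [20 19 18]
pegtip [124 274] 241 [ 0.4458 -0.4206  0.1455] [0.004 0.01  0.007] [23 21 21]
pegtip [388 273] 276 [ 0.4453 -0.3118  0.146 ] [0.004 0.01  0.007] [25 23 23]
pegtip [131 318] 423 [ 0.4593 -0.4162  0.1498] [0.015 0.001 0.015] [25 23 23]
pegtip [380 317] 376 [ 0.4587 -0.3166  0.1498] [0.013 0.001 0.015] [22 21 20]
cup-on-mat [100  19] 3344 [ 0.3313 -0.4561  0.0655] [0.022 0.049 0.004] [ 81 212 209]
cup-on-mat [ 35 154] 5101 [ 0.4078 -0.511   0.0653] [0.05  0.047 0.003] [170  74 146]
cup-on-mat [248 221] 4518 [ 0.4545 -0.3713  0.0673] [0.051 0.05  0.006] [170 181 188]
board [164  44] 298 [ 0.3238 -0.4455  0.0125] [0.044 0.037 0.007] [ 25  85 102]
board [109 140] 320 [ 0.4067 -0.4947  0.0125] [0.056 0.025 0.007] [68 26 56]
turn [-0.006 -0.005 -0.005] shift [-0.002 -0.016 -0.258]
```

Call:
send_rows(
  plan="-0.006 -0.005 -0.004 0 -0.02 -0.08 85;0 0 0 0 0 -0.08 85;0 0 0 0 0 -0.08 85;0 0 0 0 0 0 85;0 0 0 0 0 0 85;0 0 0 0 0 0 45;0 0 0 0 0 0 45;0 0 0 0 0 0 45;0 0 0 0 0 0 45;0 0 0 0 0 0 45",
)

```text
t: 28.13
tool_pos: [0.4571, -0.3742, 0.0415]
tool_rot: [-3.136, 0.005, 3.141]
wrist_force: [0.2, 2.7, 6.8]
opening: 0.682
grip_force: 15.2
```

Call:
send_rows(
  plan="0 0 0 0 0 0 45;0 0 0 0 0 0 45;0 0 0 0 0 0 45;0 0 0 0 0 0 45;0 0 0 0 0 0 45;0 0 0 0 0 0 45;0 0 0 0 0 0 45;0 0 0 0 0 0 45;0 0 0 0 0 0 45;0 0 0 0 0 0 45",
)

```text
t: 28.97
tool_pos: [0.4571, -0.3742, 0.0415]
tool_rot: [-3.136, 0.005, 3.141]
wrist_force: [0.1, 2.2, 6.4]
opening: 0.682
grip_force: 15.2
```

Call:
send_rows(
  plan="0 0 0 0 0 0.04 45;0 0 0 0 0 0.08 45;0 0 0 0 0 0.11 45;0 0 0 0 0 0.11 45;0 0 0 0 0 0.11 45;0 0 0 0 0 0.11 45;0 0 0 0 0 0.11 45;0 0 0 0 0 0.1 45;0 0 0 0.02 0.04 0 45;0 0 0 0.05 0.095 0 45",
  squeeze=20,
)

```text
t: 29.8
tool_pos: [0.4737, -0.3421, 0.2342]
tool_rot: [-3.134, 0.005, 3.138]
wrist_force: [-0.2, 1.1, -2.0]
opening: 0.679
grip_force: 19.9
```

Call:
send_rows(
  plan="0 0 0 0.05 0.1 0 45;0 0 0 0.05 0.1 0 45;0 0 0 0.05 0.1 0 45;0 0 0 0.05 0.1 0 45;0 0 0 0.05 0.1 0 45;0 0 0 0.05 0.1 0 45;0 0 0 0.05 0.1 0 45;0 0 0 0.05 0.08 0 45;0 0 0 0 0 0 45;0 0 0 0 0 0 45",
)

```text
t: 30.63
tool_pos: [0.5743, -0.1443, 0.2324]
tool_rot: [-3.137, 0.003, -3.14]
wrist_force: [0.3, -0.4, -1.1]
opening: 0.683
grip_force: 19.9
```

```bash
python3 -c "
from h import *
look('w8.png')
need(.5765,-.1455,.1375)"
```

```text
tcp [ 0.5743 -0.1443  0.2324] [-3.137e+00  3.000e-03 -3.140e+00]
cup-on-rack [445 200] 3413 [0.5715 0.0149 0.1629] [0.051 0.051 0.008] [172 145 107]
pegtip [416 186] 729 [0.5698 0.0032 0.1497] [0.05  0.032 0.015] [73 58 41]
pegtip [342 196] 336 [ 0.574  -0.0667  0.1471] [0.018 0.018 0.01 ] [ 39 115 140]
cup-on-mat [ 87 228] 293 [ 0.6456 -0.3677  0.069 ] [0.034 0.049 0.011] [20 43 73]
cup-on-mat [183 221] 193 [ 0.6293 -0.2374  0.069 ] [0.005 0.07  0.012] [26 28 26]
cup-on-mat [475 250] 164 [0.6696 0.1386 0.069 ] [0.024 0.008 0.012] [80 88 90]
cup-on-board [ 80 230] 170 [ 0.6418 -0.3664  0.0788] [0.029 0.046 0.006] [21 44 75]
turn [ 0.006  0.003 -0.   ] shift [ 0.01  -0.001 -0.38 ]
```

Call:
send_rows(
  plan="0.006 0.003 0 0.006 0 -0.08 45;0 0 0 0 0 -0.08 45;0 0 0 0 0 -0.08 45;0 0 0 0 0 -0.07 45;0 0 0 0 0 -0.03 45;0 0 0 0 0 -0.02 45;0 0 0 0 0 -0.01 45;0 0 0 0 0 0 45;0 0 0 0 0 0 45;0 0 0 0 0 0 45",
)

```text
t: 31.52
tool_pos: [0.5761, -0.1457, 0.1413]
tool_rot: [-3.141, 0.003, 3.141]
wrist_force: [0.0, 0.1, -1.4]
opening: 0.682
grip_force: 19.9
```

Call:
send_rows(
  plan="0 0 0 0 0 -0.01 45;0 0 0 0 0 -0.008 45;0 0 0 0 0 -0.006 45;0 0 0 0 0 0 45;0 0 0 0 0 0 45;0 0 0 0 0 0 45;0 0 0 0 0 0 45;0 0 0 0 0 0 45;0 0 0 0 0 0 45;0 0 0 0 0 0 45",
)

```text
t: 32.35
tool_pos: [0.5762, -0.1456, 0.1373]
tool_rot: [-3.14, 0.005, 3.141]
wrist_force: [-5.1, 2.4, 17.5]
opening: 0.681
grip_force: 20.5
```

Call:
send_rows(
  plan="0 0 0 0 0 0.004 45;0 0 0 0 0 0 66;0 0 0 0 0 0 72;0 0 0 0 0 0 78;0 0 0 0 0 0 85;0 0 0 0 0 0 85;0 0 0 0 0 0 85;0 0 0 0 0 0.05 85;0 0 0 0 0 0.1 85;0 0 0 0 0 0.12 85",
)

```text
t: 33.18
tool_pos: [0.5751, -0.1452, 0.2022]
tool_rot: [3.14, -0.002, 3.141]
wrist_force: [0.2, 0.1, 0.3]
opening: 0.965
grip_force: 0.0
```

Call:
send_rows(
  plan="0 0 0 0 0 0.12 70;0 0 0 0 0.02 0.12 70;0 0 0 0 0.05 0.08 70;0 0 0 0.03 0.06 0 70;0 0 0 0.05 0.06 0 70;0 0 0 0.06 0.06 0 70;0 0 0 0.06 0.06 0 70;0 0 0 0.06 0.06 0 70;0 0 0 0.03 0.06 0 70;0 0 0 0 0 0 70",
)

```text
t: 34.02
tool_pos: [0.6493, -0.0356, 0.2822]
tool_rot: [3.141, 0.001, -3.139]
wrist_force: [-0.3, 0.5, -0.1]
opening: 0.795
grip_force: 0.0
```

```bash
python3 -c "
from h import *
look('w9.png')
im,P,K,T=shot('scene','s9.png')
for o in cut_out('scene','cup0')+cut_out('scene','tumbler0'):
    q=P[o['mask']]; q=q[np.isfinite(q[:,2])]; t=q[q[:,2]>np.percentile(q[:,2],98)-.006]; print(round(o['confidence'],2),((t.max(0)+t.min(0))/2).round(3),im[o['mask']].mean(0).astype(int))
for b in (.45,.5): need(.46,-.024,.12,(np.pi-b,0,np.pi/2))
"
```

```text
tcp [ 0.6493 -0.0356  0.2822] [ 3.141e+00  1.000e-03 -3.139e+00]
cup-on-rack [140 110] 2811 [ 0.5736 -0.1452  0.1629] [0.05  0.051 0.008] [179 172 168]
cup-on-rack [310 109] 2727 [0.5723 0.0152 0.1631] [0.05  0.051 0.006] [108  87  61]
pegtip [168 110] 302 [ 0.5741 -0.1277  0.1498] [0.052 0.02  0.015] [74 80 84]
pegtip [226 112] 297 [ 0.574  -0.0658  0.1473] [0.019 0.018 0.01 ] [ 27  89 110]
pegtip [383 111] 295 [0.573  0.0933 0.1471] [0.017 0.018 0.01 ] [ 40 122 139]
pegtip [ 78 201] 366 [ 0.6671 -0.235   0.1497] [0.022 0.029 0.015] [66 67 66]
pegtip [413 199] 167 [0.6669 0.1391 0.1496] [0.018 0.01  0.015] [68 74 76]
cup-on-mat [ 23 166] 266 [ 0.6487 -0.3578  0.069 ] [0.04  0.033 0.012] [13 30 55]
cup-on-board [ 20 176] 225 [ 0.6616 -0.3566  0.0787] [0.064 0.027 0.006] [14 32 57]
board [482 145] 1903 [0.6237 0.3226 0.0125] [0.104 0.082 0.006] [ 57  95 142]
0.91 [ 0.409 -0.509  0.068] [94 45 86]
0.82 [0.605 0.005 0.186] [80 68 46]
0.82 [ 0.319 -0.453  0.068] [  6 121 131]
0.7 [ 0.608 -0.154  0.186] [129 136 138]
0.67 [0.626 0.334 0.08 ] [ 39  75 125]
turn [ 0.45  -0.449 -1.961] shift [-0.752  0.059 -0.652]
turn [ 0.5   -0.498 -1.952] shift [-0.752  0.059 -0.652]
```

View pics/w9.png

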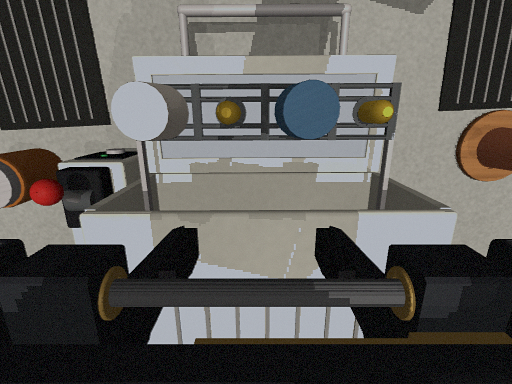

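Both cups stand flat on peg0 (150,110) and peg2 (308,110). I'll return to the handle.

Call:
send_rows(
  plan="0 0 -0.155 -0.093 0.005 0 60;0 0 -0.155 -0.093 0.005 0 60;0 0 -0.155 -0.093 0.005 0 60;0 0 -0.155 -0.093 0.005 0 60;0 0 -0.155 -0.093 0.005 0 60;0 0 -0.155 -0.093 0.005 0 60;0 0 -0.155 -0.093 0.005 0 60;0 0 -0.155 -0.093 0.005 0 60;0 0 -0.155 -0.093 0.005 0 60;0 0 -0.155 -0.093 0.005 0 60",
)

```text
t: 35.05
tool_pos: [0.4141, -0.026, 0.2831]
tool_rot: [3.141, 0.002, 1.916]
wrist_force: [0.4, -0.2, 0.8]
opening: 0.681
grip_force: 0.0
```

Call:
send_rows(
  plan="0 0 -0.15 0 0 -0.05 40;0 0 -0.15 0 0 -0.05 40;0 0 -0.15 0 0 -0.05 40;0 -0.08 0 0 0 -0.05 40;0 -0.08 0 0 0 -0.05 40;0 -0.09 0 0 0 -0.05 40;0 -0.09 0 0 0 -0.05 40;0 -0.09 0 0 0 -0.05 40;0 -0.09 0 0 0 -0.05 40;0 -0.09 0 0 0 -0.05 40",
)

```text
t: 35.88
tool_pos: [0.4152, -0.0264, 0.1581]
tool_rot: [2.658, 0.004, 1.567]
wrist_force: [1.2, 0.8, -0.7]
opening: 0.456
grip_force: 0.0
```

```bash
python3 -c "
from h import *
need(.417,-.0234,.1186,(2.645,0,1.571))
im,P,K,T=shot('wrist','w10.png'); q=P.reshape(-1,3)
m=(q[:,2]>.04)&(q[:,2]<.065)&(q[:,0]>.42)&(q[:,0]<.475)&(abs(q[:,1]+.024)<.07); h=q[m]; print(len(h),h.min(0),h.max(0),np.median(h,0)); t=h[h[:,2]>np.percentile(h[:,2],97)-.002]; print(t.mean(0),np.percentile(h[:,2],97))
print(read_state()['tool_pos'],read_state()['tool_rot'])
"
```

```text
turn [ 0.005 -0.017  0.005] shift [ 0.007  0.012 -0.158]
1792 [ 0.44664486 -0.09381411  0.04764544] [0.46065425 0.04598708 0.05867062] [ 0.45151694 -0.01549736  0.0555933 ]
[ 0.45358049 -0.01802534  0.05639619] 0.057397123640341316
[ 0.41271853 -0.0251462   0.15515192] [2.66039886e+00 8.71530893e-04 1.56796334e+00]
```

Call:
send_rows(
  plan="0 -0.008 0 -0.007 0 -0.05 40;0 -0.008 0 0 0 -0.047 40;0 0 0 0.041 0 -0.077 40;0 0 0 0.041 0 -0.077 40;0 0 0 0.041 0 -0.077 40;0 0 0 0.041 0 -0.077 40;0 0 0 0.042 0 -0.077 40;0 0 0 0 0 0 40;0 0 0 0 0 0 40;0 0 0 0 0 0 40",
)

```text
t: 36.77
tool_pos: [0.4646, -0.0254, 0.0408]
tool_rot: [2.648, 0.0, 1.57]
wrist_force: [0.5, -0.3, 0.5]
opening: 0.455
grip_force: 0.0
```

Call:
send_rows(
  plan="0 0 0 0 0 0 0;0 0 0 0 0 0 0;0 0 0 0 0 0 0;0 0 0 0 0 0 0;0 0 0 0 0 0 0;0 0 0 0 0 0 0;0 0 0 0 0 0 0;0 0 0 0 0 0 0;0 0 0 0 0 0 0;0 0 0 0 0 0 0",
  squeeze=30,
)

```text
t: 37.6
tool_pos: [0.4607, -0.0252, 0.0385]
tool_rot: [2.656, 0.001, 1.569]
wrist_force: [-21.0, -8.8, -0.8]
opening: 0.135
grip_force: 30.1
```

```bash
python3 - <<'E'
import numpy as np
H=lambda a:np.array([-.01*np.cos(a)-.205*np.sin(a), .205*np.cos(a)-.01*np.sin(a)])
f=lambda a:H(a)+.019*np.array([np.sin(.49*a/1.5),-np.cos(.49*a/1.5)])
A=np.linspace(1.5,0,31)
p=np.array([f(a) for a in A]); d=np.diff(p,axis=0)/.25
for i in (0,10,20): print("; ".join("0 %.4f 0 %.3f 0 %.3f 0"%(.49/30/(np.pi/4),*r) for r in d[i:i+10]), (p[i+10]+[.659,.045]).round(4))
E
```

```text
0 0.0208 0 0.001 0 0.040 0; 0 0.0208 0 0.003 0 0.040 0; 0 0.0208 0 0.005 0 0.040 0; 0 0.0208 0 0.007 0 0.040 0; 0 0.0208 0 0.009 0 0.039 0; 0 0.0208 0 0.011 0 0.039 0; 0 0.0208 0 0.013 0 0.038 0; 0 0.0208 0 0.015 0 0.037 0; 0 0.0208 0 0.017 0 0.037 0; 0 0.0208 0 0.018 0 0.036 0 [0.4872 0.1294]
0 0.0208 0 0.020 0 0.035 0; 0 0.0208 0 0.022 0 0.034 0; 0 0.0208 0 0.024 0 0.032 0; 0 0.0208 0 0.025 0 0.031 0; 0 0.0208 0 0.027 0 0.030 0; 0 0.0208 0 0.028 0 0.028 0; 0 0.0208 0 0.030 0 0.027 0; 0 0.0208 0 0.031 0 0.025 0; 0 0.0208 0 0.032 0 0.024 0; 0 0.0208 0 0.033 0 0.022 0 [0.555  0.2014]
0 0.0208 0 0.034 0 0.020 0; 0 0.0208 0 0.035 0 0.019 0; 0 0.0208 0 0.036 0 0.017 0; 0 0.0208 0 0.037 0 0.015 0; 0 0.0208 0 0.038 0 0.013 0; 0 0.0208 0 0.038 0 0.011 0; 0 0.0208 0 0.039 0 0.009 0; 0 0.0208 0 0.039 0 0.007 0; 0 0.0208 0 0.039 0 0.005 0; 0 0.0208 0 0.040 0 0.003 0 [0.649 0.231]
```

Call:
send_rows(
  plan="0 0.0208 0 -0.008 0 0.040 0; 0 0.0208 0 0.000 0 0.040 0; 0 0.0208 0 0.005 0 0.040 0; 0 0.0208 0 0.007 0 0.040 0; 0 0.0208 0 0.009 0 0.039 0; 0 0.0208 0 0.011 0 0.039 0; 0 0.0208 0 0.013 0 0.038 0; 0 0.0208 0 0.015 0 0.037 0; 0 0.0208 0 0.017 0 0.037 0; 0 0.0208 0 0.018 0 0.036 0",
)

```text
t: 38.43
tool_pos: [0.4819, -0.0249, 0.1301]
tool_rot: [2.817, -0.001, 1.572]
wrist_force: [-25.5, -12.1, 5.7]
opening: 0.137
grip_force: 30.0
```

Call:
send_rows(
  plan="0 0.0208 0 0.012 -0.004 0.039 0; 0 0.0208 0 0.018 0 0.036 0; 0 0.0208 0 0.024 0 0.032 0; 0 0.0208 0 0.025 0 0.031 0; 0 0.0208 0 0.027 0 0.030 0; 0 0.0208 0 0.028 0 0.028 0; 0 0.0208 0 0.030 0 0.027 0; 0 0.0208 0 0.031 0 0.025 0; 0 0.0208 0 0.032 0 0.024 0; 0 0.0208 0 0.033 0 0.022 0",
)

```text
t: 39.27
tool_pos: [0.5497, -0.025, 0.2061]
tool_rot: [2.973, -0.002, 1.571]
wrist_force: [-15.7, 3.0, 12.2]
opening: 0.132
grip_force: 30.0
```

Call:
send_rows(
  plan="0 0.0208 0 0.030 0 0.027 0; 0 0.0208 0 0.035 0 0.019 0; 0 0.0208 0 0.036 0 0.017 0; 0 0.0208 0 0.037 0 0.015 0; 0 0.0208 0 0.038 0 0.013 0; 0 0.0208 0 0.038 0 0.011 0; 0 0.0208 0 0.039 0 0.009 0; 0 0.0208 0 0.036 0 0.007 0; 0 0.0208 0 0.036 0 0.005 0; 0 0.0208 0 0.02 0 0 0",
)

```text
t: 40.1
tool_pos: [0.6382, -0.0249, 0.2375]
tool_rot: [3.131, -0.002, 1.57]
wrist_force: [-6.0, 4.9, 11.5]
opening: 0.133
grip_force: 30.0
```

```bash
python3 -c "
from h import *
print(read_state()['tool_pos'],read_state()['wrist_force'])
im,P,K,T=shot('scene','s11.png'); cv2.imwrite('pics/s11c.png',cv2.resize(im[130:330,180:400],(660,600)))"
```

```text
[ 0.63817379 -0.02494454  0.23746456] [-6.03725665  4.89822957 11.50729652]
```

View pics/s11c.png

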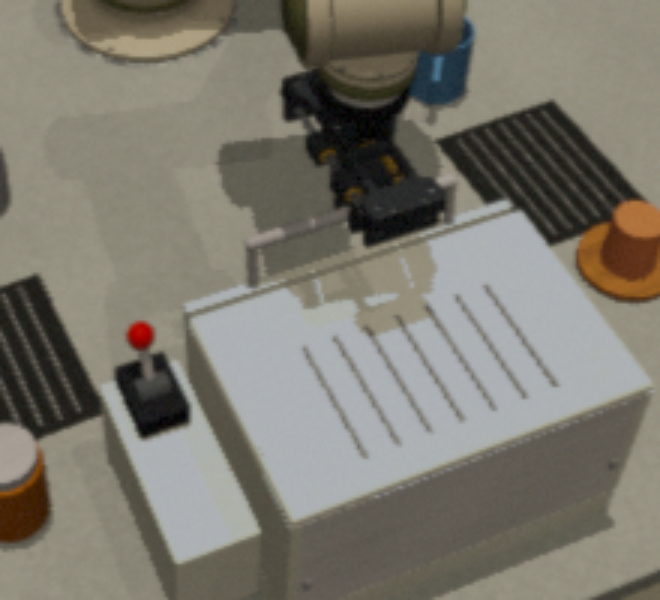

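The door is almost shut. I'll push on until it stops.

Call:
send_rows(
  plan="0 0 0 0.01 0 0 0;0 0 0 0.01 0 0 0;0 0 0 0.01 0 0 0;0 0 0 0.01 0 0 0;0 0 0 0 0 0 0;0 0 0 0 0 0 0;0 0 0 0 0 0 0;0 0 0 0 0 0 0;0 0 0 0 0 0 0;0 0 0 0 0 0 0",
)

```text
t: 40.98
tool_pos: [0.6482, -0.0249, 0.238]
tool_rot: [3.128, -0.002, 1.57]
wrist_force: [-3.3, 4.5, 9.5]
opening: 0.135
grip_force: 30.0
```

Call:
send_rows(
  plan="0 0 0 0.01 0 -0.003 0;0 0 0 0.01 0 -0.003 0;0 0 0 0.01 0 0 0;0 0 0 0 0 0 0;0 0 0 0 0 0 0;0 0 0 0 0 0 0;0 0 0 0 0 0 0;0 0 0 0 0 0 0;0 0 0 0 0 0 0;0 0 0 0 0 0 0",
)

```text
t: 41.82
tool_pos: [0.6502, -0.0249, 0.2379]
tool_rot: [-3.141, -0.002, 1.57]
wrist_force: [-36.4, 3.7, 25.1]
opening: 0.134
grip_force: 30.0
```

Hard stop at x=0.650, so it is shut. I'll release, rise and measure.

Call:
send_rows(
  plan="0 0 0 0 0 0 40;0 0 0 0 0 0 40;0 0 0 0 0 0 40;0 0 0 0 0 0 40;0 0 0 0 0 0 40;0 0 0 0 0 0 40;0 0 0 0 0 0.06 40;0 0 0 0 0 0.1 40;0 0 0 0 0 0.12 40;0 0 0 0 0 0.12 40",
)

```text
t: 42.65
tool_pos: [0.6559, -0.0257, 0.3352]
tool_rot: [3.131, -0.002, 1.57]
wrist_force: [0.9, 1.6, 0.0]
opening: 0.45
grip_force: 0.0
```

```bash
python3 -c "
from h import *
print(read_state()['tool_pos'],read_state()['tool_rot'])
for n in('wrist','scene'):
  im,P,K,T=shot(n,n+'12.png'); q=P.reshape(-1,3)
  m=(q[:,2]>.235)&(q[:,2]<.27)&(abs(q[:,0]-.645)<.03)&(abs(q[:,1]+.03)<.12); h=q[m]; print(n,'bar',len(h),h.min(0),h.max(0),np.polyfit(h[:,1],h[:,0],1))
  hsv=cv2.cvtColor(im,cv2.COLOR_BGR2HSV).reshape(-1,3)
  m=((hsv[:,0]<6)|(hsv[:,0]>174))&(hsv[:,1]>170)&(hsv[:,2]>60)&(q[:,2]>.1)&(abs(q[:,1]+.235)<.04); h=q[m]; print('red',len(h), h.min(0) if len(h) else 0,h.max(0) if len(h) else 0)
  m=(q[:,2]>.185)&(q[:,2]<.202)&(q[:,0]>.5)&(q[:,0]<.68)&(abs(q[:,1]+.024)<.15); h=q[m]; print('panel top',len(h),h.min(0),h.max(0))
"
```

```text
[ 0.65591143 -0.02568628  0.33518691] [ 3.13115887e+00 -2.25078419e-03  1.57030711e+00]
wrist bar 3059 [ 0.64221115 -0.10614321  0.24959652] [0.65590154 0.08046673 0.25887587] [-0.00782984  0.64932758]
red 244 [ 0.63618157 -0.24022811  0.18094752] [ 0.65929182 -0.22210992  0.19584679]
panel top 1233 [ 0.64681485 -0.1427476   0.19718421] [0.66113378 0.12598934 0.20199519]
scene bar 378 [ 0.6439594  -0.12926463  0.23521023] [0.66121246 0.08254308 0.26168481] [-0.00539318  0.65273602]
red 55 [ 0.63986714 -0.24396479  0.17910872] [ 0.66174073 -0.22344783  0.198528  ]
panel top 199 [ 0.64555321 -0.17356705  0.19470706] [0.67982744 0.12428    0.20191254]
```

The door is at its stop, with the bar at x=0.649 (hinge plane minus 10 mm). The ball is at (0.649,-0.233,0.185). I'll approach it from the front with closed fingers.

Call:
send_rows(
  plan="0 0 0 -0.04 -0.1 0 0;0 0 0 -0.04 -0.12 0 0;0 0 0 -0.04 -0.12 0 0;0 0 0 -0.04 -0.12 0 0;0 0 0 -0.04 -0.12 0 0;0 0 0 -0.04 -0.12 0 0;0 0 0 -0.044 -0.12 0 0;0 0 0 0 -0.011 -0.08 0;0 0 0 0 0 -0.1 0;0 0 0 0 0 -0.1 0",
  squeeze=20,
)

```text
t: 43.58
tool_pos: [0.5847, -0.2343, 0.2629]
tool_rot: [3.13, -0.002, 1.569]
wrist_force: [0.2, 0.7, 0.5]
opening: 0.006
grip_force: 0.0
```

```bash
python3 -c "
from h import *
need(.585,-.2335,.168,(np.pi,0,np.pi/2)); print(read_state()['tool_pos'],read_state()['opening'])"
```

```text
turn [-0.003  0.015  0.002] shift [ 0.001  0.003 -0.38 ]
[ 0.58466107 -0.23425516  0.2628934 ] 0.005754878203902945
```

Call:
send_rows(
  plan="-0.003 0.015 0 0 0.003 -0.08 0;0 0 0 0 0 -0.1 0;0 0 0 0 0 -0.1 0;0 0 0 0 0 -0.1 0;0 0 0 0.04 0 0 0;0 0 0 0.04 0 0 0;0 0 0 0.04 0 0 0;0 0 0 0.04 0 0 0;0 0 0 0.03 0 0 0;0 0 0 0.03 0 0 0",
)

```text
t: 44.42
tool_pos: [0.6402, -0.2327, 0.1688]
tool_rot: [-3.14, -0.0, 1.57]
wrist_force: [-2.2, -0.6, 1.9]
opening: 0.007
grip_force: 1.0
```

Call:
send_rows(
  plan="0 0 0 0.03 0 0 0;0 0 0 0.03 0 0 0;0 0 0 0.03 0 0 0;0 0 0 0.03 0 0 0;0 0 0 0.02 0 0 0;0 0 0 0 0 0 0;0 0 0 0 0 0 0;0 0 0 0 0 0 0;0 0 0 0 0 0 0;0 0 0 0 0 0 0",
)

```text
t: 45.25
tool_pos: [0.6709, -0.2326, 0.1684]
tool_rot: [-3.129, -0.002, 1.569]
wrist_force: [-23.6, 1.8, 5.6]
opening: 0.008
grip_force: 12.2
```

```bash
cat > r.py <<'E'
from h import *
print(read_state()['tool_pos'],read_state()['wrist_force'])
im,P,K,T=shot('scene','s13.png'); q=P.reshape(-1,3)
hsv=cv2.cvtColor(im,cv2.COLOR_BGR2HSV).reshape(-1,3)
m=((hsv[:,0]<6)|(hsv[:,0]>174))&(hsv[:,1]>170)&(hsv[:,2]>60)&(q[:,2]>.1)&(abs(q[:,1]+.235)<.04); h=q[m]; print('red',len(h), h.min(0),h.max(0))
m=(q[:,2]>.235)&(q[:,2]<.27)&(abs(q[:,0]-.645)<.03)&(abs(q[:,1]+.03)<.12); h=q[m]; print('bar',len(h),h.min(0),h.max(0),np.polyfit(h[:,1],h[:,0],1))
E
python3 r.py
```

```text
[ 0.67092431 -0.23259205  0.1683778 ] [-23.56791926   1.80917113   5.60484134]Traceback (most recent call last):
  File "r.py", line 5, in <module>
    m=((hsv[:,0]<6)|(hsv[:,0]>174))&(hsv[:,1]>170)&(hsv[:,2]>60)&(q[:,2]>.1)&(abs(q[:,1]+.235)<.04); h=q[m]; print('red',len(h), h.min(0),h.max(0))
                                                                                                                                 ~~~~~^^^
    return umr_minimum(a, axis, None, out, keepdims, initial, where)
ValueError: zero-size array to reduction operation minimum which has no identity
```

Stop reached at the predicted x. I'll back off and check.

Call:
send_rows(
  plan="0 0 0 -0.06 0 0 0;0 0 0 -0.1 0 0 0;0 0 0 -0.1 0 0 0;0 0 0 -0.1 0 0.05 0;0 0 0 -0.1 0 0.1 0;0 0 0 -0.1 0 0.1 0;0 0 0 -0.1 0 0.1 0;0 0 0 -0.1 0 0.1 0;0 0 0 -0.1 0 0.1 0;0 0 0 0 0 0 0",
)

```text
t: 46.13
tool_pos: [0.4582, -0.2331, 0.3119]
tool_rot: [3.136, 0.006, 1.569]
wrist_force: [0.0, -0.4, 0.4]
opening: 0.002
grip_force: 0.0
```

```bash
python3 r.py; python3 -c "
import cv2
im=cv2.imread('pics/s13.png');cv2.imwrite('pics/s13c.png',cv2.resize(im[110:340,90:420],(790,551)))"
```

```text
[ 0.458214   -0.23314252  0.31186112] [ 0.01501402 -0.40463413  0.4172196 ]
red 72 [ 0.64875104 -0.24466663  0.13155025] [ 0.71302387 -0.21994638  0.19644672]
bar 380 [ 0.64322818 -0.12891047  0.23570237] [0.65902635 0.08193594 0.26199008] [-0.00728766  0.65263532]
```

View pics/s13c.png

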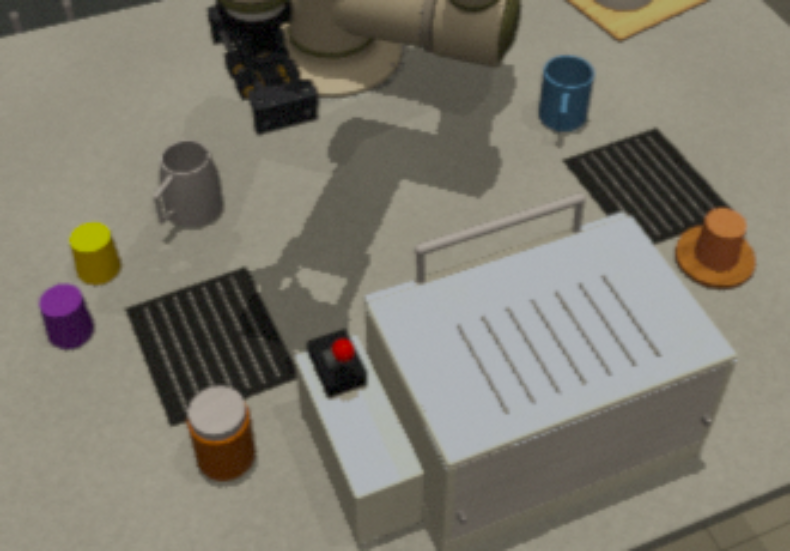

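The toggle is thrown to the back (ball at 342,350, x≈0.70), the door is shut, the tumbler stands on the board (722,240) and the bystanders are in place. Handing in.

```bash
python3 -c "
from workcell import *
print(job_done())"
```

```text
the job is handed in; nothing more can be done
None
```

The job is handed in: the tumbler stands mouth down on the board, both espresso cups present (one white, one blue) are on their own pegs, the door is pushed shut to its stop, and the toggle was then thrown to the back. The jug, jar and mug were not touched.

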